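Strike the red-capped spice cracker with the pounder

TASK

Pick up the meat pounder by its handle and strike the cap of the red spice cracker with it: a brisk downward blow that drives the sprung plunger right down. Then let the plunger spring back and stand the pounder upright on the free worktop again; leave the blue cracker untouched, and do not push on the red cracker with the gripper itself.

Things in the scene. Friction and masses are not known exactly. Their poses are not given: they have to be found in the camera images.
- pounder: Loose meat pounder (a mallet used like a stamp), standing upright on the worktop, about 0.4 kg, 143 mm tall: a round steel head 60 mm across and 30 mm thick, a brass ring 29 mm across up to 38 mm, then a straight round pale wooden handle 26 mm across up to 143 mm. Origin: centre of the head's flat underside (striking face); z runs up along the handle.
- red_cracker: Spice cracker with the red cap, fixed to the worktop: a steel pot 64 mm high on a black rubber foot 86 mm across, with a coil spring and a sprung plunger on top. The plunger's round, flat red cap is 40 mm across, on the axis; its top is 123 mm above the origin when up. Origin: centre of the foot's underside, on the worktop; z up. Red and blue may stand either way round.
- red_plunger (a joint): How far the red cap is pushed down, in m: 0 up (rest), 0.025 at the bottom stop (cap top then 98 mm above the worktop). A spring pushes back with about 2 N at the top and 6 N at the stop and returns it to 0 when let go. A brisk blow moves it at 0.04 m/s or more; right down means past 0.018.
- blue_cracker: Spice cracker of the same shape and size but with a blue cap, fixed to the worktop beside the red one (at least 0.12 m away, centre to centre). To be left untouched. Origin: centre of the foot's underside.

How it is judged:
On the way, in this order (a step that is already met when the one before it is completed fails the run):
1. the red plunger is struck: it goes down at more than 0.04 m/s (value of joint red_plunger between 0.001 and 0.0178 m and velocity of joint red_plunger above 0.04 m/s).
2. the red plunger is right down (more than 18 of its 25 mm) with the pounder on it (value of joint red_plunger above 0.018 m and contact force between pounder and red_cracker above 1 N).
At the end, for the whole second after the job is handed in: The red plunger has sprung back to within 4 mm of its rest, and the pounder stands released and at rest on the worktop, upright within 10 degrees, its underside within 6 mm of the worktop's height (value of joint red_plunger below 0.004 m and height (world z) of pounder between -0.006 and 0.006 m and angle between pounder's own z axis and vertical below 0.17 rad and linear speed of pounder below 0.02 m/s); the robot touches nothing.
It fails at once if the blue cracker is touched (more than 1 N) (contact force between blue_cracker and anything else above 1 N).
It fails at once if the gripper or arm itself pushes on the red cracker (more than 2 N) (contact force between any of the fingers, the arm and red_cracker above 2 N).
It also fails if it takes over 45 s, if anything falls off the work surface, if the arm or the gripper's body presses on something with over 40 N, if the wrist force passes 120 N, or if a joint passes its speed limit or range.

ROBOT

A 6-joint arm with a two-finger parallel gripper is mounted at the origin on a cart in front of the work surface, level with it; the furniture and walls round the work are solid. World frame = base frame: x ahead of the robot, y to its left, z up, the work surface at z = 0. Lengths are in m, angles in rad, forces in N, time in s.
With the tool pointing down it reaches from about 0.25 to 0.725 m from the base axis. Payload 4 kg.
Tool frame: the origin (TCP) lies at the very end of the fingers, on their centre line; the grasp point (between the pads) lies 19 mm behind it; z points along the fingers, y is the line along which they close (so a half turn about z gives the same grasp; the last joint's range is limited). The gripper opens to 85 mm and grips with 20 to 120 N. Pads are 22 mm wide; open, the fingers measure 114 mm over their backs; the gripper's body (76 mm by 85 mm) begins 54 mm behind the grasp point. The pads swing forward as they close: fully open they stand 13 mm farther back than shut.
Start: joints at [1.328, 0.241, 0.005, 1.335, 0, 1.571], TCP at [0.12, 0.485, 0.231] pointing down, gripper open.
Joint ranges: [-2.72, 2.72], [-1.05, 1.87], [-1.09, 1.28], [-1.99, 2.15], [-1.42, 1.44], [-3.14, 3.14]. Speed limits (rad/s): [2.79, 2.79, 3.14, 3.14, 3.14, 3.14].

INTERFACE

Orientations are given as a unit quaternion [x, y, z, w].
In Python, from workcell import bot, vision, workorder, boxes_of gives the robot as it stands.
- The arm moves only by the tool send_rows, never from a script. Its argument "motion" is text: rows parted by semicolons, each of 5 numbers parted by spaces: the closure, from -1 (fully open) to 1 (shut), so that 0 is half open, then the shift along the tool's x, y, z in cm, then the turn about the tool's z in rad. In form: claw x y z twist; .... A call has 1 to 5 rows; each row is the pose to reach, as a shift and turn from the pose commanded when the call began, along the tool's axes at that moment; what a row does not reach only later rows make up. A row lasts 1/10 s, in which the tool goes at most 50 mm and 8.59 degrees, less where a joint would pass 70% of its speed; a pose out of reach is approached as far as the arm can. A call with a gripper value outside its range is refused whole. The fingers move at their own pace and stop on an object; the grip force is fixed at half the most. Time passes only in rows, so rows that repeat a pose let the fingers close. It gives the time, the measured TCP pose, the force, the opening and the grip force at its end, in the units of the state.
- bot.get_obs(): the state, without advancing time (a new reading comes with each control period).
- vision.camera(name): name is "scene" or "top"; returns the picture (400x640x3 uint8, red, green, blue); there is no depth.
- vision.camera_model(name): a dict with "fov_y" (degrees; the focal length in pixels is half the picture's height over the tangent of half this angle, whatever the lens; pixels are square), "cx", "cy" (the principal point, pixels), "world_from_camera" (4x4, takes a point from camera to world coordinates). Camera axes: x right, y down, z forward; pixel columns grow to the right and rows downward; lengths in m; the calibration is good to about 2 mm. A picture is of the moment at which its call begins. camera_model takes no time and is no camera call.
- workorder.job_done(): hands the job in; it is judged then, once.
Trained networks look in the newest picture that a camera, given by its name, has taken for a name from the list of things; names that differ only in an ending like _2 or _b are one class to them, and where a whole thing is asked for, a point or a joint stands for the part that bears it (a point fixed in the world has none). Each returns a list of dicts, best first, with "conf" (0 to 1); they miss things now and then, are a little off and sometimes report something else, mostly with a low value. They report only what shows in the picture. A call takes as long as a camera call.
- boxes_of(camera, target): "rect" ([centre column, centre row, width, height] in pixels, round what is visible of it).
The state is a dict: "clock": time; "joint_pos": joint angles; "joint_vel": joint speeds; "tau": joint torques, N m; "eef_pos": TCP position; "tool_rot": TCP orientation; "ft_force": force on the tool from outside, world axes, zero at the start; "ft_torque": the same for the moment, N m; "grip_width": finger opening in m; "grasp_force": force on a finger pad.
Only numpy, scipy, OpenCV 4.12 (cv2) and the standard library are available. Lean on these libraries where they do the work, as an engineer would, in place of code of your own. Each camera call takes 0.05 s, during which the arm holds its last target. There are 200 camera calls.

## Working session

There is one attempt and no reset: what is moved stays moved. The work goes in short steps, Python scripts to look and compute and a tool call to move; the robot and the scene stay as the last step left them, time stands still between calls to the robot, and variables do not carry over. Pictures are saved under pics/ and viewed, at most 10 in all, crops included, and the job is handed in when it is done.

Besides the shell and the picture viewer there is one more tool, called after "Request:" in YAML: its name, and indented under it one key for each argument. send_rows: Moves the arm, as the interface text tells. Its arguments: {"type":"object","properties":{"motion":{"type":"string"}},"required":["motion"]}

```bash
mkdir -p pics
python3 - <<'E'
from workcell import bot, vision, workorder, boxes_of
import cv2
o=bot.get_obs();print(o['clock'],o['eef_pos'],o['tool_rot'],o['grip_width'])
for c in("scene","top"):
    im=vision.camera(c);cv2.imwrite(f"pics/{c}0.png",im[:,:,::-1])
    m=vision.camera_model(c);print(c,m)
    for t in("pounder","red_cracker","blue_cracker","red_plunger"):
        print(c,t,[( [round(float(v),1) for v in d['rect']],round(d['conf'],2)) for d in boxes_of(c,t)][:3])
E
```

```text
0.0 [0.12004853 0.48471846 0.23042368] [ 1.21095827e-01  9.92640274e-01 -1.03485629e-03 -1.26683162e-04] 0.08536041192998418
scene {'fov_y': 49.371374252486696, 'cx': 324.4674689254112, 'cy': 203.91663270475627, 'world_from_camera': array([[ 0.74622889, -0.4469586 ,  0.4933259 ,  0.06993876],
       [-0.66562911, -0.51096664,  0.54392186, -0.47855376],
       [ 0.00896253, -0.73426229, -0.67880672,  0.69529818],
       [ 0.        ,  0.        ,  0.        ,  1.        ]])}
scene pounder [([258.0, 168.8, 23.4, 61.5], 0.97)]
scene red_cracker [([409.8, 286.8, 46.1, 64.3], 0.97)]
scene blue_cracker [([316.8, 231.1, 39.8, 66.8], 0.84)]
scene red_plunger [([420.7, 263.9, 26.4, 21.7], 0.74)]
top {'fov_y': 52.15075319158921, 'cx': 316.70493926472653, 'cy': 205.41719051977964, 'world_from_camera': array([[-0.00525441, -0.99706172,  0.07642192,  0.42338071],
       [-0.99985396,  0.00399554, -0.01661628,  0.00127906],
       [ 0.01626211, -0.07649807, -0.9969371 ,  1.08720637],
       [ 0.        ,  0.        ,  0.        ,  1.        ]])}
top pounder [([226.6, 214.5, 28.1, 22.4], 0.91)]
top red_cracker [([399.7, 203.0, 31.6, 36.0], 0.74)]
top blue_cracker [([314.9, 220.4, 34.8, 31.7], 0.89)]
top red_plunger [([404.5, 201.7, 14.7, 14.7], 0.64)]
```

View pics/scene0.png

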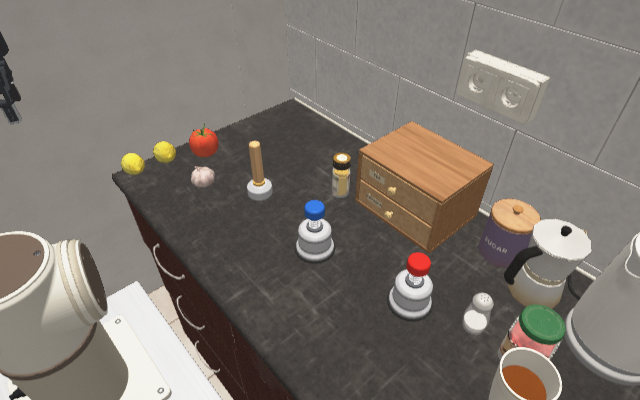

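View pics/top0.png

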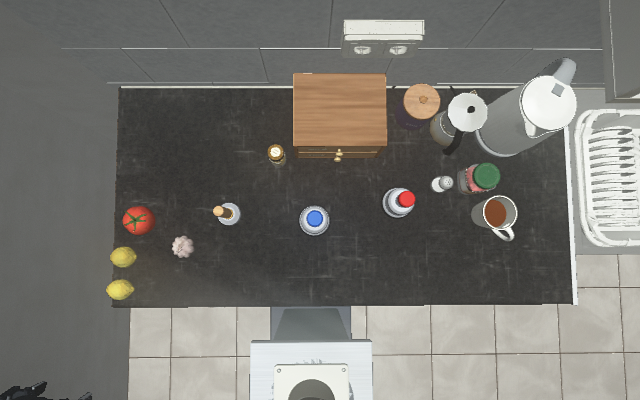

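The scene view shows the pounder standing at about (258,170), the blue cracker at (315,231) and the red one at (411,287). In the top view they are at (227,214), (314,220) and (399,202). The boxes agree with both pictures. Next I fit the positions using the known shapes.

```bash
cat > h.py <<'E'
import numpy as np
from scipy.optimize import least_squares
from workcell import bot, vision, boxes_of
P=[(.03,0),(.03,.03),(.0145,.038),(.013,.038),(.013,.143)]
C=[(.043,0),(.043,.008),(.02,.123),(.02,.118)]
CAP=[(.02,.123),(.02,.118)]
def proj(c,X):
    m=vision.camera_model(c);T=np.linalg.inv(m['world_from_camera'])
    q=X@T[:3,:3].T+T[:3,3];f=200/np.tan(np.radians(m['fov_y']/2))
    return np.c_[m['cx']+f*q[:,0]/q[:,2],m['cy']+f*q[:,1]/q[:,2]]
a=np.linspace(0,2*np.pi,40)
def prof(p): return np.vstack([np.c_[r*np.cos(a),r*np.sin(a),0*a+z] for r,z in p])
def box(c,X):
    u=proj(c,X);return np.r_[u.min(0),u.max(0)]
def edges(r): return np.array([r[0]-r[2]/2,r[1]-r[3]/2,r[0]+r[2]/2,r[1]+r[3]/2])
def fit(p,obs,z=0,g=(.45,0)):
    M=prof(p)+[0,0,z]
    f=lambda s:np.concatenate([box(c,M+[s[0],s[1],0])-edges(r) for c,r in obs])
    s=least_squares(f,g,loss='soft_l1');return s.x,f(s.x)
E
python3 - <<'E'
from h import *
import cv2
np.set_printoptions(precision=4,suppress=True)
b={'pounder':(P,[258.0,168.8,23.4,61.5],[226.6,214.5,28.1,22.4]),'red':(C,[409.8,286.8,46.1,64.3],[399.7,203,31.6,36]),'blue':(C,[316.8,231.1,39.8,66.8],[314.9,220.4,34.8,31.7])}
for k,(p,s,t) in b.items():
    for o in([('scene',s)],[('top',t)],[('scene',s),('top',t)]): print(k,*fit(p,o))
# colour caps / handle
for c in('scene','top'):
    im=cv2.imread(f'pics/{c}0.png').astype(int);B,G,R=im[...,0],im[...,1],im[...,2]
    for k,mk in(('red',(R>150)&(G<60)&(B<60)),('blue',(B>130)&(R<70))):
        r=b[k][1 if c=='scene' else 2];e=edges(r).astype(int)
        w=np.zeros_like(mk);w[e[1]-6:e[3]+6,e[0]-6:e[2]+6]=1
        x,y,ww,h=cv2.boundingRect((mk&w).astype('uint8'))
        rr=[x+ww/2,y+h/2,ww,h];print(c,k,'cap',rr,*fit([(.02,.123),(.02,.113)],[(c,rr)]))
    r=b['pounder'][1 if c=='scene' else 2];e=edges(r).astype(int)-[8,8,-8,-8]
    cr=im[e[1]:e[3],e[0]:e[2]].astype('uint8');cv2.imwrite(f'pics/p_{c}.png',cv2.resize(cr,None,fx=6,fy=6));print(c,e)
E
```

```text
pounder [0.4865 0.2186] [-1.3969  0.4573  1.509  -0.4766]
pounder [0.4822 0.2138] [-0.4596 -0.5359  0.5503  0.5455]
pounder [0.4837 0.2152] [-1.5457  1.5941  1.445   0.7792 -1.0433 -1.0952  0.0412 -0.0027]
red [ 0.5158 -0.2303] [-0.1385 -4.5258  0.1375  1.7898]
red [ 0.512  -0.2333] [-2.3712  1.8311  1.4284 -1.8482]
red [ 0.5131 -0.2325] [-0.2138 -3.0212  0.2057  3.45   -2.6727  1.3899  1.0864 -2.2911]
blue [ 0.4715 -0.0134] [-0.4791  0.8539  0.4769 -0.7885]
blue [ 0.4665 -0.0117] [ 1.1289 -0.4044 -1.134   0.4079]
blue [ 0.4693 -0.0135] [-1.2749  1.3823 -0.269  -0.1975  1.7805 -1.4514 -0.4905 -0.645 ]
scene red cap [419.5, 262.0, 23, 18] [ 0.5155 -0.2314] [-0.7558 -2.3985  0.7383  1.4492]
scene blue cap [315.0, 207.5, 20, 15] [ 0.4695 -0.0109] [-0.3467 -1.6358  0.3471  1.241 ]
scene [238 130 277 207]
top red cap [407.0, 199.0, 16, 16] [ 0.5121 -0.2307] [-0.8298 -0.5137  0.8183  0.5132]
top blue cap [315.0, 219.0, 16, 16] [ 0.4653 -0.0106] [-0.4659 -0.5056  0.467   0.5062]
top [204 195 248 233]
```

Request:
send_rows:
  motion: "-1 -4.2 -1.75 0 0; -1 -8.4 -3.5 0 0; -1 -12.6 -5.2 0 0; -1 -16.8 -7 0 0; -1 -21 -8.7 0 0"

```text
clock: 1.0
eef_pos: [0.3043, 0.3492, 0.2315]
tool_rot: [0.121, 0.993, 0.0, 0.0]
ft_force: [1.2, 0.7, 1.0]
grip_width: 0.0854
grasp_force: 0.0
```

Request:
send_rows:
  motion: "-1 -4.2 -1.75 0 0; -1 -8.4 -3.5 0 0; -1 -12.6 -5.2 0 0; -1 -16.8 -7 0 0; -1 -20.8 -8.8 0 0"

```text
clock: 1.5
eef_pos: [0.4854, 0.2136, 0.2315]
tool_rot: [0.121, 0.993, 0.0, 0.0]
ft_force: [-0.3, -0.4, 0.6]
grip_width: 0.0852
grasp_force: 0.0
```

```bash
cat >> h.py <<'E'
from scipy.spatial.transform import Rotation as Rn
def st(*targets):
    o=bot.get_obs();R=Rn.from_quat(o['tool_rot']).as_matrix();p=np.array(o['eef_pos'])
    print('t',round(o['clock'],2),'tcp',p.round(4),'x',R[:,0].round(3),'z',R[:,2].round(3),'q',np.round(o['joint_pos'],2),'w',round(o['grip_width'],4),'gf',round(o['grasp_force'],1),'F',np.round(o['ft_force'],1))
    for t in targets: print('->',t,'tool cm',(R.T@(np.array(t)-p)*100).round(2))
    return o
E
python3 -c "
from h import *
st((.4835,.215,.231),(.4835,.215,.085),(.5135,-.2315,.26))"
```

```text
t 1.5 tcp [0.4854 0.2136 0.2315] x [-0.971  0.241 -0.   ] z [ 0.001  0.    -1.   ] q [0.41 0.3  0.09 1.36 0.   0.66] w 0.0852 gf 0.0 F [-0.3 -0.4  0.6]
-> (0.4835, 0.215, 0.231) tool cm [0.22 0.09 0.05]
-> (0.4835, 0.215, 0.085) tool cm [ 0.23  0.09 14.65]
-> (0.5135, -0.2315, 0.26) tool cm [-13.44 -42.52  -2.87]
```

Request:
send_rows:
  motion: "-1 0.2 0.1 4.5 0; -1 0.2 0.1 8.5 0; -1 0.2 0.1 11.5 0; -1 0.2 0.1 13.6 0; -1 0.2 0.1 14.6 0"

```text
clock: 2.0
eef_pos: [0.4807, 0.2156, 0.083]
tool_rot: [0.121, 0.993, -0.001, -0.002]
ft_force: [0.3, 0.1, -0.3]
grip_width: 0.0855
grasp_force: 0.0
```

Request:
send_rows:
  motion: "-0.5 0 0 0 0; 0 0 0 0 0; 0.4 0 0 0 0; 1 0 0 0 0; 1 0 0 0 0"

```text
clock: 2.5
eef_pos: [0.4829, 0.2163, 0.0866]
tool_rot: [0.121, 0.993, 0.0, 0.001]
ft_force: [-1.0, -2.7, 4.7]
grip_width: 0.0247
grasp_force: 58.3
```

Request:
send_rows:
  motion: "1 0 0 0 0; 1 0 0 0 0; 1 0 0 0 0; 1 0 0 0 0; 1 0 0 0 0"

```text
clock: 3.0
eef_pos: [0.483, 0.2163, 0.0866]
tool_rot: [0.121, 0.993, 0.0, 0.001]
ft_force: [-0.2, -1.9, 6.3]
grip_width: 0.0247
grasp_force: 58.3
```

Request:
send_rows:
  motion: "1 0 0 -2 0; 1 0 0 -6 0; 1 0 0 -10 0; 1 0 0 -14 0; 1 0 0 -17 0"

```text
clock: 3.5
eef_pos: [0.4821, 0.2167, 0.2572]
tool_rot: [0.121, 0.993, 0.001, 0.0]
ft_force: [-0.3, 0.1, -4.3]
grip_width: 0.025
grasp_force: 59.7
```

Request:
send_rows:
  motion: "1 0 0 0 0; 1 0 0 0 0; 1 0 0 0 0"

```text
clock: 3.8
eef_pos: [0.4808, 0.2159, 0.2526]
tool_rot: [0.121, 0.993, -0.001, -0.002]
ft_force: [-0.4, 0.5, -4.8]
grip_width: 0.0246
grasp_force: 59.9
```

Run:
```python
from h import *
import cv2
st((.5135,-.2315,.257))
for c in('scene','top'):
    im=vision.camera(c);cv2.imwrite(f'pics/lift_{c}.png',im[:,:,::-1])
    d=boxes_of(c,'pounder')[:1];print(d)
```

```text
t 3.8 tcp [0.4808 0.2159 0.2526] x [-0.971  0.24   0.004] z [-0.005 -0.002 -1.   ] q [0.42 0.29 0.13 1.41 0.   0.66] w 0.0246 gf 59.9 F [-0.4  0.5 -4.8]
-> (0.5135, -0.2315, 0.257) tool cm [-13.93 -42.64  -0.37]
[{'rect': [252.7, 112.5, 24.3, 61.4], 'conf': 0.84}]
[{'rect': [214.8, 212.5, 24.4, 28.6], 'conf': 0.66}]
```

View pics/lift_scene.png

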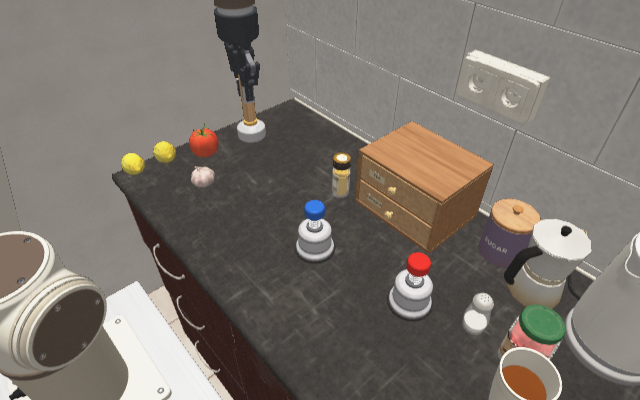

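The pounder hangs upright in the gripper with its head at (251,130), clear of everything. I move it over the red cracker.

Request:
send_rows:
  motion: "1 -0.6 -1.9 0 0; 1 -1.7 -5.2 -0.3 0; 1 -2.9 -9 -0.5 0; 1 -4.2 -12.8 -0.5 0; 1 -5.4 -16.6 -0.5 0"

```text
clock: 4.5
eef_pos: [0.4944, 0.0409, 0.2597]
tool_rot: [0.121, 0.993, -0.0, -0.0]
ft_force: [1.3, 0.7, -4.8]
grip_width: 0.0243
grasp_force: 59.8
```

Request:
send_rows:
  motion: "1 -1.2 -3.8 0 0; 1 -2.5 -7.6 0 0; 1 -3.7 -11.4 0 0; 1 -5 -15.2 0 0; 1 -6.1 -18.8 0 0"

```text
clock: 5.0
eef_pos: [0.5084, -0.1566, 0.2595]
tool_rot: [0.121, 0.993, 0.0, -0.0]
ft_force: [1.0, 0.8, -3.7]
grip_width: 0.0244
grasp_force: 59.8
```

Request:
send_rows:
  motion: "1 -1 -3 0 0; 1 -1.7 -5.2 0 0; 1 -2.2 -6.7 0 0; 1 -2.3 -7.1 0 0; 1 -2.3 -7.1 0 0"

```text
clock: 5.5
eef_pos: [0.5138, -0.2291, 0.2597]
tool_rot: [0.121, 0.993, 0.0, -0.001]
ft_force: [0.1, -1.2, -3.6]
grip_width: 0.0247
grasp_force: 60.1
```

```bash
python3 - <<'E'
from h import *
import cv2
o=st((.5135,-.2315,.257))
for c in('scene','top'):
    im=vision.camera(c);cv2.imwrite(f'pics/over_{c}.png',im[:,:,::-1])
    for t in('pounder','red_cracker'):print(c,t,boxes_of(c,t)[:1])
E
python3 -c "
import cv2
a=cv2.imread('pics/over_scene.png')[100:350,280:540];b=cv2.imread('pics/over_top.png')[100:350,280:420]
cv2.imwrite('pics/over.png',cv2.resize(cv2.hconcat([a,b]),None,fx=2,fy=2))"
```

```text
t 5.5 tcp [ 0.5138 -0.2291  0.2597] x [-0.971  0.241  0.001] z [-0.001  0.001 -1.   ] q [-0.42  0.36  0.24  1.45  0.   -0.18] w 0.0247 gf 60.1 F [ 0.1 -1.2 -3.6]
-> (0.5135, -0.2315, 0.257) tool cm [-0.03 -0.24  0.27]
scene pounder [{'rect': [426.0, 206.8, 34.3, 87.7], 'conf': 0.65}]
scene red_cracker [{'rect': [410.8, 286.6, 48.2, 66.1], 'conf': 0.73}]
top pounder [{'rect': [410.9, 197.2, 24.4, 25.3], 'conf': 0.72}]
top red_cracker [{'rect': [396.0, 202.9, 28.7, 33.8], 'conf': 0.77}]
```

View pics/over.png

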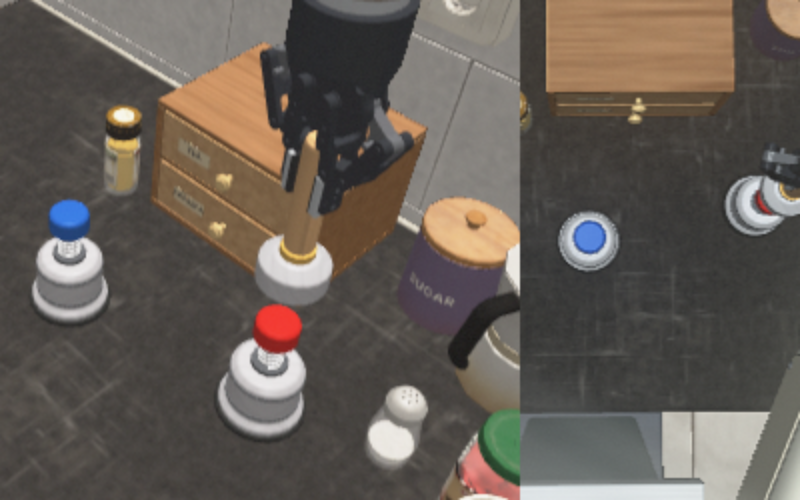

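The head (about (427,235) full frame) sits above the red cap along its vertical axis, upright. Now I strike: first contact after 5.0 cm and the bottom stop at 7.5 cm.

Request:
send_rows:
  motion: "1 0 -0.2 1.5 0; 1 0 -0.2 3.3 0; 1 0 -0.2 5.3 0; 1 0 -0.2 7.2 0; 1 0 -0.2 7.2 0"

```text
clock: 6.3
eef_pos: [0.5133, -0.2305, 0.187]
tool_rot: [0.121, 0.993, 0.0, -0.001]
ft_force: [0.4, -0.4, 1.8]
grip_width: 0.025
grasp_force: 60.5
```

Run:
```python
from h import *
import cv2
st()
im=vision.camera('scene');cv2.imwrite('pics/strike.png',cv2.resize(im[100:350,330:540,::-1],None,fx=2,fy=2))
```

```text
t 6.3 tcp [ 0.5133 -0.2305  0.187 ] x [-0.971  0.24   0.001] z [-0.001  0.001 -1.   ] q [-0.42  0.39  0.09  1.28  0.   -0.18] w 0.025 gf 60.5 F [ 0.4 -0.4  1.8]
```

View pics/strike.png

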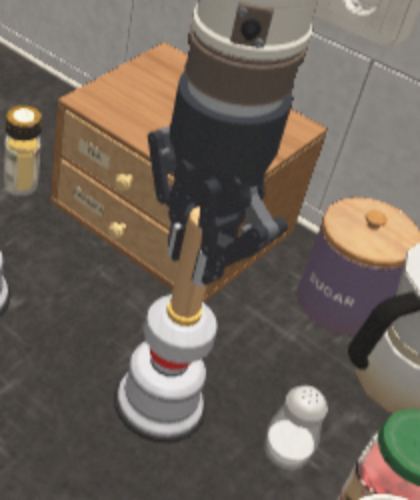

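The head is pressed on the red cap, which is nearly at the stop (plunger about 22 mm down, spring force about 6 N). I lift off and carry the pounder back to its free spot.

Request:
send_rows:
  motion: "1 0 0 -1.5 0; 1 0 0 -3.5 0; 1 0 0 -5.5 0; 1 0 0 -7.2 0; 1 0 0 -7.7 0"

```text
clock: 6.85
eef_pos: [0.5146, -0.2314, 0.2688]
tool_rot: [0.121, 0.993, -0.001, 0.002]
ft_force: [-0.1, 0.1, -3.1]
grip_width: 0.0245
grasp_force: 60.2
```

Request:
send_rows:
  motion: "1 0.6 1.9 0 0; 1 1.7 5.2 0 0; 1 2.9 9 0 0; 1 4.2 12.8 0 0; 1 5.4 16.6 0 0"

```text
clock: 7.35
eef_pos: [0.5002, -0.0556, 0.2652]
tool_rot: [0.121, 0.993, 0.0, -0.0]
ft_force: [1.1, -0.2, -3.9]
grip_width: 0.0244
grasp_force: 60.1
```

Request:
send_rows:
  motion: "1 1.2 3.8 0 0; 1 2.5 7.6 0 0; 1 3.7 11.4 0 0; 1 5 15.2 0 0; 1 6.1 18.8 0 0"

```text
clock: 7.85
eef_pos: [0.486, 0.1418, 0.2654]
tool_rot: [0.121, 0.993, -0.0, -0.0]
ft_force: [0.2, -0.5, -3.6]
grip_width: 0.0247
grasp_force: 60.1
```

Request:
send_rows:
  motion: "1 1 3 0 0; 1 1.7 5.2 0 0; 1 2.2 6.7 0 0; 1 2.3 7.1 0 0; 1 2.3 7.1 0 0"

```text
clock: 8.35
eef_pos: [0.4816, 0.2144, 0.2651]
tool_rot: [0.121, 0.993, -0.0, -0.0]
ft_force: [-0.3, -0.3, -5.5]
grip_width: 0.0249
grasp_force: 59.9
```

Run:
```python
from h import *
import cv2
st((.483,.2163,.09),(.483,.2163,.087))
im=vision.camera('scene');cv2.imwrite('pics/back.png',im[:,:,::-1])
```

```text
t 8.35 tcp [0.4816 0.2144 0.2651] x [-0.971  0.24   0.   ] z [-0.    -0.001 -1.   ] q [ 0.42  0.28  0.15  1.44 -0.    0.66] w 0.0249 gf 59.9 F [-0.3 -0.3 -5.5]
-> (0.483, 0.2163, 0.09) tool cm [-0.09  0.23 17.51]
-> (0.483, 0.2163, 0.087) tool cm [-0.09  0.23 17.81]
```

View pics/back.png

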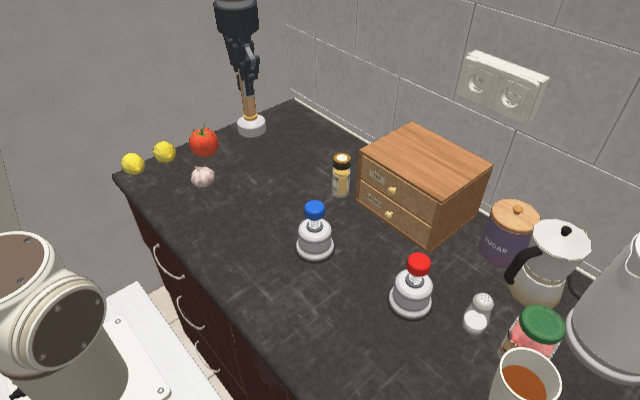

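The red cap has sprung back to the same height as before (418,263), and the pounder hangs upright over its old spot. I lower it in stages and watch the force.

Request:
send_rows:
  motion: "1 0 0.2 4 0; 1 0 0.2 8.5 0; 1 0 0.2 12.5 0; 1 0 0.2 15.5 0; 1 0 0.2 16.5 0"

```text
clock: 8.9
eef_pos: [0.4797, 0.2137, 0.0968]
tool_rot: [0.122, 0.992, -0.002, -0.003]
ft_force: [-1.2, 0.2, -3.6]
grip_width: 0.0246
grasp_force: 59.8
```

Request:
send_rows:
  motion: "1 0 0 0.3 0; 1 0 0 0.6 0; 1 0 0 0.8 0; 1 0 0 1 0; 1 0 0 1 0"

```text
clock: 9.4
eef_pos: [0.4826, 0.2167, 0.0911]
tool_rot: [0.121, 0.993, 0.0, 0.001]
ft_force: [-0.8, -0.5, -4.7]
grip_width: 0.0245
grasp_force: 59.8
```

Request:
send_rows:
  motion: "1 0 0 0.1 0; 1 0 0 0.2 0; 1 0 0 0.2 0"

```text
clock: 9.7
eef_pos: [0.4821, 0.2165, 0.0882]
tool_rot: [0.121, 0.993, -0.0, -0.0]
ft_force: [0.4, 1.0, -4.2]
grip_width: 0.0252
grasp_force: 59.8
```

Request:
send_rows:
  motion: "1 0 0 0.1 0; 1 0 0 0.15 0; 1 0 0 0.2 0; 1 0 0 0.2 0"

```text
clock: 10.1
eef_pos: [0.4823, 0.2164, 0.0867]
tool_rot: [0.121, 0.993, 0.0, 0.0]
ft_force: [-1.3, -0.3, -1.1]
grip_width: 0.0242
grasp_force: 60.2
```

Request:
send_rows:
  motion: "1 0 0 0.1 0; 1 0 0 0.1 0"

```text
clock: 10.3
eef_pos: [0.4825, 0.2164, 0.0866]
tool_rot: [0.121, 0.993, 0.0, 0.001]
ft_force: [-3.3, -1.4, 6.3]
grip_width: 0.0249
grasp_force: 61.2
```

Request:
send_rows:
  motion: "0.2 0 0 0 0; -0.2 0 0 0 0; -0.6 0 0 0 0; -1 0 0 0 0; -1 0 0 0 0"

```text
clock: 10.8
eef_pos: [0.4822, 0.2165, 0.0852]
tool_rot: [0.121, 0.993, 0.0, 0.0]
ft_force: [0.5, -0.8, -0.0]
grip_width: 0.0856
grasp_force: 0.0
```

Request:
send_rows:
  motion: "-1 0 0 0 0; -1 0 0 -2 0; -1 0 0 -6 0; -1 0 0 -10.5 0; -1 0 0 -15 0"

```text
clock: 11.3
eef_pos: [0.4817, 0.2162, 0.2366]
tool_rot: [0.121, 0.993, -0.0, -0.0]
ft_force: [0.9, 0.8, 0.2]
grip_width: 0.0855
grasp_force: 0.0
```

Request:
send_rows:
  motion: "-1 0 0 -2 0; -1 0 0 -3 0; -1 0 0 -3 0; -1 0 0 -3 0; -1 0 0 -3 0"

```text
clock: 11.8
eef_pos: [0.4812, 0.216, 0.2632]
tool_rot: [0.121, 0.993, -0.001, -0.002]
ft_force: [0.3, -0.7, -0.7]
grip_width: 0.0857
grasp_force: 0.0
```

Run:
```python
from h import *
import cv2
st()
for c in('scene','top'):
    im=vision.camera(c);cv2.imwrite(f'pics/end_{c}.png',im[:,:,::-1])
    for t in('pounder','red_plunger'):print(c,t,boxes_of(c,t)[:1])
```

```text
t 11.8 tcp [0.4812 0.216  0.2632] x [-0.971  0.24   0.003] z [-0.004 -0.002 -1.   ] q [0.42 0.29 0.15 1.44 0.   0.66] w 0.0857 gf 0.0 F [ 0.3 -0.7 -0.7]
scene pounder [{'rect': [257.8, 170.8, 22.6, 58.3], 'conf': 0.67}]
scene red_plunger [{'rect': [419.2, 264.8, 27.3, 23.4], 'conf': 0.97}]
top pounder []
top red_plunger [{'rect': [404.2, 201.1, 16.4, 15.0], 'conf': 0.72}]
```

View pics/end_scene.png

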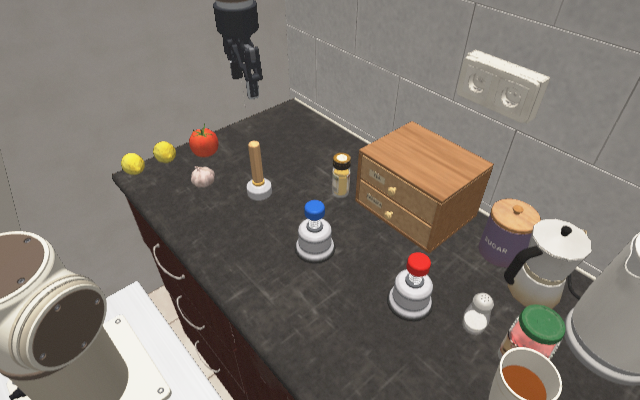

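The pounder stands upright at (258,170), released, with the gripper well clear above it, and the red cap is up at (419,264). I hand the job in.

```bash
python3 -c "
from workcell import workorder
print(workorder.job_done())"
```

```text
the job is handed in; nothing more can be done
None
```

I struck the red cracker with the pounder, driving its plunger about 22 mm down by my estimate from tool height and spring force. The cap sprang back, the pounder stands upright and released on the worktop, the blue cracker was not touched, and the job is handed in at about 12 s (no verdict was returned).

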